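# Pack the sign-up kit for a school visit

### The job

Pack the sign-up kit for the school visit: lay the banded stack of member cards flat on the bottom of the open kit box, then hang the lift-out tray in the box over it, level on the rim and with its long compartment on the left. In the tray the stapler stands on its base in the long compartment left of the handle; to the right of the handle the glue stick lies in the nearer compartment and the date stamp stands upright in the small one behind it. Leave the desk bell where it is.

Things in the scene. Friction and masses are not known exactly. Their poses are not given: they have to be found in the camera images.
- kit_box: open grey plastic box, fixed on the worktop: outside 212 (x) x 192 (y) x 66 mm high, inside 202 x 182 mm, walls 5 mm, floor 4 mm thick. Origin: centre of its underside; x along its long side, away from the robot, y to the left (yaw within 0.2 of the robot's frame). The tray hangs on its rim: tray underside then 44 mm above the box's.
- tray: loose slate-blue tray, 0.3 kg: body 192 (x) x 172 (y) x 25 mm, round its top a lip 218 x 198 mm, lip underside at 22 mm; floor 3 mm, partitions 23 mm high. Goes into the box with 5 mm to spare each side. Origin: centre of its underside, axes as the box's (yaw within 0.2). Black handle bar over the origin, 92 mm along x, 11 mm thick, top at 50 mm, 15 mm open beneath: pinch it across y
- tray_long (a point): centre of the floor of the tray's long compartment (left of the handle), 189 (x) x 81 (y) mm; axes as the tray's
- tray_small (a point): centre of the floor of the tray's small compartment (right of the handle, at the far end), 58 (x) x 81 (y) mm; axes as the tray's
- tray_mid (a point): centre of the floor of the tray's middle-sized compartment (right of the handle, at the near end), 124 (x) x 81 (y) mm; axes as the tray's
- member_cards: stack of turquoise plastic cards with a brown paper band, lying flat: 56 (x) x 87 (y) x 14 mm, 90 g. Origin: centre of its underside. Grip it across x.
- stapler: black desk stapler standing on its base, 154 (x) x 38 (y) x 48 mm, 0.22 kg, its arm closed and rigid. Origin: centre of its underside. The upper part from 24 to 48 mm height is 28 mm wide: grip it there across y.
- date_stamp: upright self-inking date stamp with a black head, 42 (x) x 62 (y) x 98 mm high, 0.14 kg. Origin: centre of its underside. The head, from 54 to 98 mm height, is 36 (x) x 58 (y) mm: grip it across x. It fits the tray's small compartment with its x along the tray's x (either way round).
- glue_stick: yellow glue stick with a red cap, lying on its side: 25 mm diameter, 104 mm long along its y. Origin: on the underside as it lies at the start, half-way along (the axis is 12.5 mm above it). It may roll. Grip it across its diameter.
- call_bell: round chrome desk bell on a black base, 82 mm diameter, 62 mm high, 0.21 kg, loose, at the back right; a bystander. Origin: centre of its underside.

How it is judged:
By the outcome, as a careful person would: the job done as asked, in the order asked, and still so for the second after the job is handed in, with the robot touching nothing.
It also fails if it takes over 128 s, if anything falls off the work surface, if the arm or the gripper's body presses on something with over 40 N, if the wrist force passes 120 N, or if a joint passes its speed limit or range.

### The arm

A 6-joint arm with a two-finger parallel gripper is mounted at the origin on a cart in front of the work surface, level with it; the furniture and walls round the work are solid. World frame = base frame: x ahead of the robot, y to its left, z up, the work surface at z = 0. Lengths are in mm, angles in rad, forces in N, time in s.
With the tool pointing down it reaches from about 275 to 750 mm from the base axis. Payload 10.2 kg.
Tool frame: the origin (TCP) lies midway between the tips of the shut fingers; the grasp point (between the pads) lies 19 mm behind it; z points along the fingers, y is the line along which they close (so a half turn about z gives the same grasp; the last joint's range is limited). The gripper opens to 85 mm and grips with 20 to 120 N. Pads are 22 mm wide; open, the fingers measure 114 mm over their backs; the gripper's body (76 mm by 85 mm) begins 54 mm behind the grasp point. The pads swing forward as they close: fully open they stand 13 mm farther back than shut.
Start: joints at [-1.437, 0.313, 1.498, -0, 1.331, -0.223], TCP at [183.358, -491.946, 231.294] pointing down, gripper open.
Joint ranges: [-2.94, 2.94], [-0.97, 2.17], [0.19, 2.56], [-1.23, 4.37], [0.02, 3.11], [-2.88, 2.88]. Speed limits (rad/s): [2.39, 2.39, 3.01, 3.14, 3.14, 3.14].

### API

Orientations are given as a 3x3 rotation matrix whose columns are the frame's x, y, z axes.
In Python, from station import ctrl gives the robot as it stands.
- The arm moves only by the shell command python3 jog.py, which reads ROWS from standard input. ROWS is a JSON list that holds a single list of rows (three levels of brackets), with 1 to 8 rows, each of 5 numbers: dx, dy, dz in shares of 500 mm (1.0 is 500 mm), then a turn about the tool's z in a scale on which 1.0 is pi rad, then the finger opening in mm; each row is the pose to reach, as a shift and turn from the pose commanded when the command began, along the tool's axes at that moment; what a row does not reach only later rows make up. A row lasts 1/12 s, in which the tool goes at most 41.7 mm and 0.125 rad, less where a joint would pass 70% of its speed; a pose out of reach is approached as far as the arm can. The fingers move at their own pace and stop on an object; the grip force is fixed at half the most. Time passes only in rows, so rows that do not move let the fingers close. It prints the time, the measured TCP pose, the force, the opening and the grip force at its end. Shift and turn numbers lie between -1 and 1, and a call with a number outside is refused. Input that does not fit is refused with a message, and nothing moves.
- ctrl.read_state(): the state, without advancing time (a new reading comes with each control period).
- ctrl.read_camera(name): name is "side" or "top"; returns the picture (480x640x3 uint8, red, green, blue); there is no depth.
- ctrl.camera_params(name): a dict with "intrinsics" (3x3 intrinsics, pixels), "distortion" ([k1, k2, p1, p2, k3] as OpenCV has them; the pictures are not rectified), "cam_to_world" (4x4, takes a point from camera to world coordinates). Camera axes: x right, y down, z forward; pixel columns grow to the right and rows downward; lengths in mm; the calibration is good to about 2 mm. A picture is of the moment at which its call begins. camera_params takes no time and is no camera call.
- ctrl.hand_in(): hands the job in; it is judged then, once.
The state is a dict: "clock": time; "joint_positions": joint angles; "joint_vel": joint speeds; "effort": joint torques, N m; "ee_pos": TCP position; "ee_rot": TCP orientation; "wrist_force": force on the tool from outside, world axes, zero at the start; "wrist_torque": the same for the moment, N m; "opening": finger opening in mm; "grip_force": force on a finger pad.
Only numpy, scipy, OpenCV 4.12 (cv2) and the standard library are available. Lean on these libraries where they do the work, as an engineer would, in place of code of your own. Each camera call takes 0.05 s, during which the arm holds its last target. There are 200 camera calls.

## Working session

There is one attempt and no reset: what is moved stays moved. The work goes in short steps, Python scripts to look and compute and a shell command to move; the robot and the scene stay as the last step left them, time stands still between calls to the robot, and variables do not carry over. Pictures are saved under pics/ and viewed, at most 14 in all, crops included, and the job is handed in when it is done.

```bash
ls; mkdir -p pics; python3 - <<'E'
from station import ctrl
import cv2
for n in("top","side"):
    im=ctrl.read_camera(n); cv2.imwrite(f"pics/{n}0.png",im[:,:,::-1])
    p=ctrl.camera_params(n); print(n,p["intrinsics"],p["distortion"],p["cam_to_world"])
s=ctrl.read_state(); print(s["clock"],s["ee_pos"],s["ee_rot"],s["opening"])
E
```

```text
jog.py
pics
station.py
top [[470.66344356   0.         317.71208263]
 [  0.         470.66344356 239.17944961]
 [  0.           0.           1.        ]] [-0.09983926  0.          0.          0.          0.        ] [[-7.49596976e-03 -9.88099166e-01  1.53635442e-01  3.94814510e+02]
 [-9.99971696e-01  7.50631052e-03 -5.12762061e-04 -1.25505354e+01]
 [-6.46575571e-04 -1.53634937e-01 -9.88127465e-01  1.07693439e+03]
 [ 0.00000000e+00  0.00000000e+00  0.00000000e+00  1.00000000e+00]]
side [[549.16228439   0.         318.19972245]
 [  0.         549.16228439 238.79678279]
 [  0.           0.           1.        ]] [-0.1083795  0.         0.         0.         0.       ] [[-9.89131086e-01 -6.63312462e-02  1.31224468e-01  3.66290572e+02]
 [-1.46877057e-01  4.04200394e-01 -9.02800737e-01  1.23387112e+03]
 [ 6.84291605e-03 -9.12262137e-01 -4.09549713e-01  6.25750908e+02]
 [ 0.00000000e+00  0.00000000e+00  0.00000000e+00  1.00000000e+00]]
0.1 [ 183.32957079 -491.71745577  230.80865968] [[ 9.37034477e-01  3.49236847e-01 -1.14461858e-04]
 [ 3.49236752e-01 -9.37033855e-01  1.11643472e-03]
 [ 2.82645506e-04 -1.08611211e-03 -9.99999370e-01]] 85.65662140302128
```

View pics/top0.png

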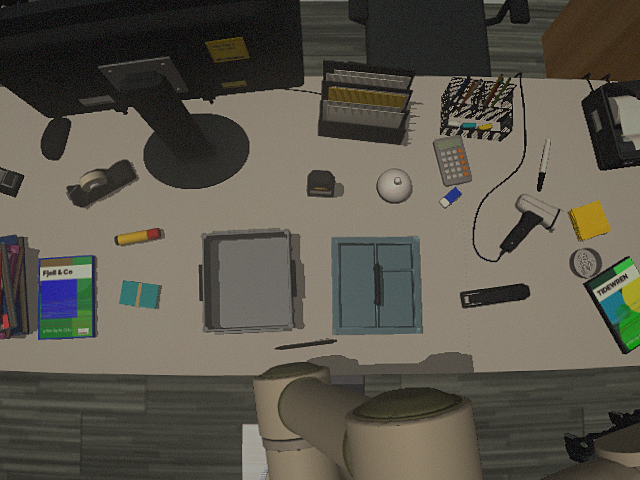

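View pics/side0.png

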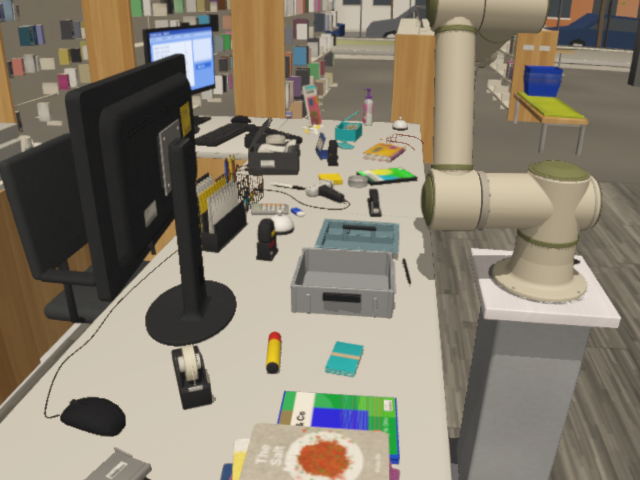

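The top view has +x up and +y left. Cards are at about (139,294), glue (139,237), box (250,281), tray (377,285), stapler (495,296), stamp (321,183) and bell (394,185). The tray already has its long compartment on the left, and a pen lies near the box at (305,344). The side view shows the same objects unobstructed, but the arm is close behind the tray.

```bash
cat > h.py <<'E'
import cv2, numpy as np
from station import ctrl
P={n:ctrl.camera_params(n) for n in("top","side")}
def ray(n,uv):
    p=P[n]; q=cv2.undistortPoints(np.array([[uv]],float),np.array(p["intrinsics"]),np.array(p["distortion"]))[0,0]
    T=np.array(p["cam_to_world"]); d=T[:3,:3]@[q[0],q[1],1]; return T[:3,3],d/np.linalg.norm(d)
def plane(n,uv,z):
    o,d=ray(n,uv); return o+d*(z-o[2])/d[2]
def tri(a,b):
    o1,d1=ray("top",a); o2,d2=ray("side",b)
    s=np.linalg.lstsq(np.c_[d1,-d2],o2-o1,rcond=None)[0]; p,q=o1+s[0]*d1,o2+s[1]*d2
    return ((p+q)/2).round(1),np.linalg.norm(p-q).round(1)
def proj(n,X):
    p=P[n]; T=np.linalg.inv(p["cam_to_world"])
    return cv2.projectPoints(np.array([X],float),cv2.Rodrigues(T[:3,:3])[0],T[:3,3],np.array(p["intrinsics"]),np.array(p["distortion"]))[0][0,0].round(1)
def shot(n,f=None):
    im=ctrl.read_camera(n)[:,:,::-1].copy()
    if f: cv2.imwrite(f"pics/{f}.png",im)
    return im
def crop(im,x0,y0,x1,y1,k,f): cv2.imwrite(f"pics/{f}.png",cv2.resize(im[y0:y1,x0:x1],None,fx=k,fy=k,interpolation=cv2.INTER_CUBIC))
def blob(im,lo,hi,roi):
    x0,y0,x1,y1=roi; m=cv2.inRange(cv2.cvtColor(im[y0:y1,x0:x1],cv2.COLOR_BGR2HSV),np.array(lo),np.array(hi))
    m=cv2.morphologyEx(m,cv2.MORPH_CLOSE,np.ones((5,5)))
    c=max(cv2.findContours(m,cv2.RETR_EXTERNAL,cv2.CHAIN_APPROX_NONE)[0],key=cv2.contourArea)+np.array([x0,y0]); return c
E
python3 - <<'E'
from h import *
t=cv2.imread("pics/top0.png"); s=cv2.imread("pics/side0.png")
B={"cards":((80,90,60),(100,255,255),(110,270,170,320),(315,330,375,385),14),
"glue":((0,110,90),(35,255,255),(105,220,170,255),(255,325,295,380),12.5),
"tray":((85,60,40),(115,255,255),(325,230,430,340),(310,215,405,260),25),
"stapler":((0,0,0),(180,255,60),(455,275,535,315),(362,185,386,219),44),
"stamp":((0,0,0),(180,255,60),(302,165,340,200),(250,215,282,265),98)}
for k,(lo,hi,a,b,z) in B.items():
    c=blob(t,lo,hi,a); d=blob(s,lo,hi,b)
    w=np.array([plane("top",p[0],z)[:2] for p in c],np.float32)
    r=cv2.minAreaRect(w); box=cv2.boxPoints(r)
    print(k,"top",cv2.boundingRect(c),"side",cv2.boundingRect(d),"rect",np.round(r[0],1),np.round(r[1],1),round(r[2],1),box.round(0).tolist())
crop(t,195,165,435,345,3.33,"tc"); crop(s,240,170,420,385,2.75,"sc")
E
```

```text
cards top (120, 281, 38, 27) side (326, 342, 37, 34) rect [436.7 396.6] [85.6 53.6] 83.1 [[405.0, 357.0], [458.0, 351.0], [468.0, 436.0], [415.0, 442.0]]
glue top (117, 228, 42, 17) side (266, 332, 15, 35) rect [570.5 406.5] [24.4 97.7] 9.8 [[550.0, 453.0], [567.0, 356.0], [591.0, 360.0], [574.0, 457.0]]Traceback (most recent call last):
  File "<stdin>", line 9, in <module>
  File "h.py", line 24, in blob
    c=max(cv2.findContours(m,cv2.RETR_EXTERNAL,cv2.CHAIN_APPROX_NONE)[0],key=cv2.contourArea)+np.array([x0,y0]); return c
      ~~~^^^^^^^^^^^^^^^^^^^^^^^^^^^^^^^^^^^^^^^^^^^^^^^^^^^^^^^^^^^^^^^^^^^^^^^^^^^^^^^^^^^^
ValueError: max() iterable argument is empty
```

```bash
python3 - <<'E'
from h import *
t=cv2.imread("pics/top0.png"); s=cv2.imread("pics/side0.png")
print(cv2.cvtColor(t,cv2.COLOR_BGR2HSV)[[260,285,310],[358,400,400]], cv2.cvtColor(s,cv2.COLOR_BGR2HSV)[[233,242],[330,385]])
print(t[290,495],t[184,321])
B={"stapler":((0,0,0),(180,255,60),(455,275,535,315),44),"tray":((85,30,30),(120,255,255),(325,230,430,340),25),"handle":((0,0,0),(180,255,45),(365,255,390,315),50),
"stamp":((0,0,0),(180,255,60),(302,165,340,200),98)}
for k,(lo,hi,a,z) in B.items():
    c=blob(t,lo,hi,a)
    w=np.array([plane("top",p[0],z)[:2] for p in c],np.float32)
    r=cv2.minAreaRect(w); box=cv2.boxPoints(r)
    print(k,"top",cv2.boundingRect(c),"rect",np.round(r[0],1),np.round(r[1],1),round(r[2],1),box.round(0).tolist())
crop(t,195,165,435,345,3.33,"tc"); crop(s,240,170,420,385,2.75,"sc")
E
```

```text
[[ 90  41  94]
 [ 93  32  88]
 [100  42  90]] [[ 90  37 130]
 [ 92  41 111]]
[29 32 34] [49 52 55]
stapler top (460, 284, 70, 24) rect [ 427.4 -405.2] [ 36.  157.8] 6.6 [[401.0, -329.0], [419.0, -486.0], [454.0, -482.0], [436.0, -325.0]]
tray top (332, 237, 90, 97) rect [ 454.8 -142.8] [197.1 215.1] 89.6 [[347.0, -241.0], [562.0, -242.0], [563.0, -45.0], [348.0, -44.0]]
handle top (374, 262, 8, 50) rect [ 449.4 -142.6] [ 15.4 106.6] 88.6 [[396.0, -149.0], [502.0, -152.0], [503.0, -136.0], [396.0, -134.0]]
stamp top (307, 170, 28, 27) rect [669.2 -20.6] [57.1 57.1] 85.4 [[638.0, -47.0], [695.0, -51.0], [700.0, 6.0], [643.0, 10.0]]
```

View pics/tc.png

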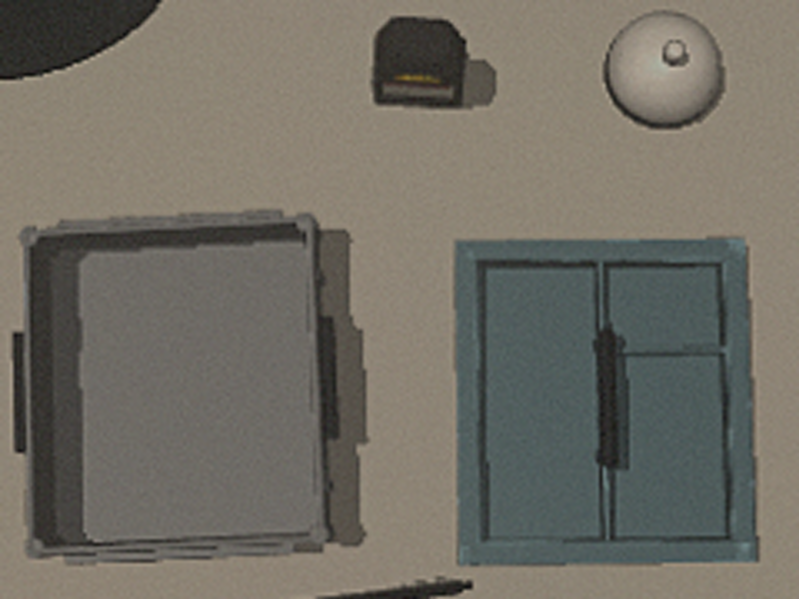

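View pics/sc.png

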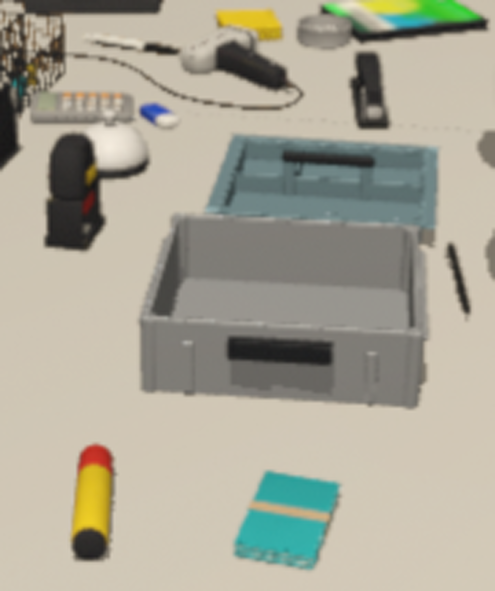

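```bash
python3 - <<'E'
from h import *
T=lambda x,y:(195+(x+.5)/3.33-.5,165+(y+.5)/3.33-.5)
S=lambda x,y:(240+(x+.5)/2.75-.5,170+(y+.5)/2.75-.5)
print("box TL",tri(T(28,235),S(147,322)),"BL",tri(T(33,550),S(423,328)),"TR",tri(T(312,222),S(176,218)),"BR",tri(T(322,540),S(419,226)))
for n,p in dict(TL=(28,235),BL=(33,550),TR=(312,222),BR=(322,540)).items(): print(n,plane("top",T(*p),66).round(1))
print("tray lip BR",tri(T(757,562),S(437,148)),"TR",tri(T(747,238),S(232,137)))
for p in ((457,240),(747,238),(757,562),(460,563)): print(plane("top",T(*p),25).round(1))
print("handle far",tri(T(606,325),S(285,155)),"near",tri(T(606,467),S(373,158)))
for p in ((606,325),(606,467)): print(plane("top",T(*p),50).round(1))
print("partition z25",[plane("top",T(*p),23).round(1) for p in((602,262),(607,538))])
print("stamp base near",plane("top",T(377,104),0).round(1),plane("top",T(463,107),0).round(1))
print("stamp base side",plane("side",S(47,244),0).round(1),plane("side",S(88,248),0).round(1),plane("side",S(102,225),0).round(1))
print("stamp top", [plane("top",T(*p),98).round(1) for p in((390,17),(450,17),(375,45),(466,45))], [plane("side",S(*p),98).round(1) for p in ((75,137),(52,150),(95,150))])
print("cards tri",tri((120,281+22),(326,375)))
t=cv2.imread("pics/top0.png"); s=cv2.imread("pics/side0.png")
crop(t,105,220,175,320,5.5,"tg"); 
a=cv2.resize(t[220:320,105:175],None,fx=5.5,fy=5.5,interpolation=2); b=cv2.resize(t[270:325,455:535],None,fx=5,fy=5,interpolation=2)
c=cv2.resize(s[180:225,350:395],None,fx=6,fy=6,interpolation=2)
o=np.zeros((550,785,3),np.uint8); o[:,:385]=a; o[:275,385:785]=b; o[280:550,385:655]=c; cv2.imwrite("pics/m.png",o)
E
```

```text
box TL (array([563.5, 239.4,  60.1]), np.float64(0.3)) BL (array([356.2, 229.1,  67.5]), np.float64(4.5)) TR (array([572.2,  51.3,  59.7]), np.float64(2.5)) BR (array([362.9,  44.3,  64.9]), np.float64(2.8))
TL [562.7 238.   66. ]
BL [358.4 229.5  66. ]
TR [569.8  50.8  66. ]
BR [364.4  44.2  66. ]
tray lip BR (array([ 346.3, -243.1,   21.1]), np.float64(1.8)) TR (array([ 564.6, -245. ,   18.2]), np.float64(0.4))
[563.8 -45.2  25. ]
[ 563.7 -243.5   25. ]
[ 345.6 -242.2   25. ]
[347.4 -44.7  25. ]
handle far (array([ 500.1, -142.8,   44.6]), np.float64(5.4)) near (array([ 409.8, -140. ,   48.4]), np.float64(0.9))
[ 502.3 -142.    50. ]
[ 409.3 -139.8   50. ]
partition z25 [array([ 548.2, -143.8,   23. ]), array([ 362.7, -142.7,   23. ])]
stamp base near [665.5   9.3   0. ] [662.8 -51.4   0. ]
stamp base side [704.9   2.1   0. ] [665.1   4.1   0. ] [662.9 -46.6   0. ]
stamp top [array([698.8,  -1.4,  98. ]), array([698.5, -40.3,  98. ]), array([680.1,   8.4,  98. ]), array([679.6, -50.4,  98. ])] [array([681.7, -27. ,  98. ]), array([695.1,   6.9,  98. ]), array([6.566e+02, 6.000e-01, 9.800e+01])]
cards tri (array([440.3, 447.1,   2.4]), np.float64(48.4))
```

View pics/m.png

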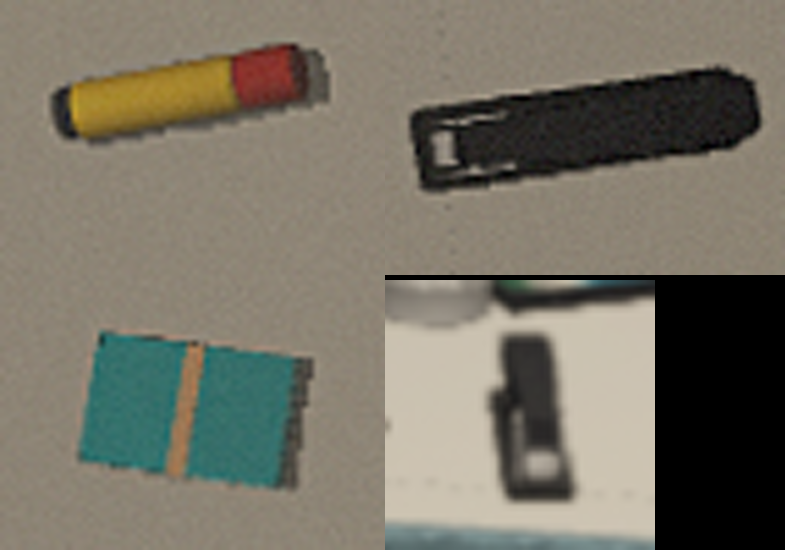

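The glue runs from (115,240) to (160,234), cap to the right. The stapler runs from (461,300) to (529,291) with its low end on the left. The cards are centred near (139,294) and tilted about −0.12 rad.

```bash
cat >> h.py <<'E'
def plan(*W):
    "tool-frame shifts for world waypoints (x,y,z,yaw), in turn, from the present pose"
    s=ctrl.read_state(); p=s["ee_pos"]; R=s["ee_rot"]; y=np.arctan2(R[1,0],R[0,0])
    print("at",np.round(p,1),round(y,3),"open",round(s["opening"],1),"F",np.round(s["wrist_force"],1),"t",round(s["clock"],1))
    for w in W:
        d=np.array(w[:3])-p; c,n=np.cos(y),np.sin(y)
        print(w,"->",np.round([d[0]*c+d[1]*n,d[0]*n-d[1]*c,-d[2]],1),"turn",round(y-w[3],3)); p=np.array(w[:3],float); y=w[3]
E
python3 - <<'E'
from h import *
g=lambda x,y:(105+(x+.5)/5.5-.5,220+(y+.5)/5.5-.5)
m=lambda x,y:(455+(x-385+.5)/5-.5,270+(y+.5)/5-.5)
for p in((57,112),(303,75)): print("glue",plane("top",g(*p),12.5).round(1))
for p,z in(((419,151),8),((757,105),30),((757,105),48)): print("stapler",plane("top",m(*p),z).round(1))
for p in((80,462),(100,332),(312,358),(297,490)): print("cards",plane("top",g(*p),14 if p[0]<200 else 7).round(1))
c=lambda x,y:(350+(x-385)/6,180+(y-280)/6)
print("stapler top far end z",[plane("side",c(525,335),z).round(1) for z in (40,48)])
plan((380,-150,200,.857),(437,150,150,1.454),(437,397,120,1.454),(437,397,1,1.454))
E
```

```text
glue [562.1 460.1  12.5]
glue [577.1 353.5  12.5]
stapler [ 418.8 -339.4    8. ]
stapler [ 436.2 -490.2   30. ]
stapler [ 435.5 -482.    48. ]
cards [414.6 441.6  14. ]
cards [468.7 435.5  14. ]
cards [458.2 346.6   7. ]
cards [403.5 351.    7. ]
stapler top far end z [array([ 434. , -479.3,   40. ]), array([ 433.1, -455.9,   48. ])]
at [ 183.3 -491.7  230.8] 0.357 open 85.7 F [ 0.1 -0.1  0.5] t 0.1
(380, -150, 200, 0.857) -> [ 303.6 -251.5   30.8] turn -0.5
(437, 150, 150, 1.454) -> [ 264.1 -153.3   50. ] turn -0.597
(437, 397, 120, 1.454) -> [245.3 -28.8  30. ] turn 0.0
(437, 397, 1, 1.454) -> [  0.   0. 119.] turn 0.0
```

The rows are not in the units I measure in: shifts go in shares of 500 mm and turns go in shares of pi rad. I convert before sending: 304 mm / 500 = 0.608, 266 mm / 500 = 0.532, -0.5 rad / 3.1416 = -0.1592.

```bash
echo '[[[0.076,-0.062,0.008,-0.0191,85],[0.152,-0.126,0.016,-0.0382,85],[0.228,-0.188,0.024,-0.0605,85],[0.304,-0.252,0.032,-0.0796,85],[0.38,-0.314,0.04,-0.0987,85],[0.456,-0.376,0.048,-0.1178,85],[0.532,-0.44,0.054,-0.1401,85],[0.608,-0.504,0.062,-0.1592,85]]]' | python3 jog.py; echo '[[[0.608,-0.504,0.062,-0.1592,85]]]' | python3 jog.py; python3 -c "
from h import *
plan((437,150,150,1.454),(437,397,120,1.454),(437,397,1,1.454))"
```

```text
clock: 0.77
ee_pos: [349.6, -202.1, 204.8]
ee_rot: [[0.653, 0.758, 0.0], [0.758, -0.653, 0.0], [0.0, 0.0, -1.0]]
wrist_force: [1.3, -0.5, 0.5]
opening: 85.3
grip_force: 0.0
clock: 0.85
ee_pos: [351.8, -161.1, 201.6]
ee_rot: [[0.553, 0.833, 0.001], [0.833, -0.553, -0.0], [0.0, 0.001, -1.0]]
wrist_force: [0.9, 1.6, 1.5]
opening: 85.1
grip_force: 0.0
at [ 351.8 -161.1  201.6] 0.985 open 85.1 F [0.9 1.6 1.5] t 0.8
(437, 150, 150, 1.454) -> [ 306.3 -101.    51.6] turn -0.469
(437, 397, 120, 1.454) -> [245.3 -28.8  30. ] turn 0.0
(437, 397, 1, 1.454) -> [  0.   0. 119.] turn 0.0
```

```bash
echo '[[[0,0,0,0,85],[0,0,0,0,85]]]' | python3 jog.py >/dev/null; python3 -c "
from h import *
plan((437,150,150,1.454),(437,397,120,1.454),(437,397,1,1.454))"
```

```text
at [ 350.2 -160.9  201.6] 0.985 open 85.0 F [0.1 0.2 0. ] t 1.0
(437, 150, 150, 1.454) -> [307.1 -99.5  51.6] turn -0.469
(437, 397, 120, 1.454) -> [245.3 -28.8  30. ] turn 0.0
(437, 397, 1, 1.454) -> [  0.   0. 119.] turn 0.0
```

Converted, 307 mm / 500 = 0.614, 274 mm / 500 = 0.548, -0.469 rad / 3.1416 = -0.1493.

```bash
echo '[[[0.08,-0.026,0.012,-0.0191,80],[0.16,-0.052,0.026,-0.0382,80],[0.24,-0.078,0.04,-0.0573,80],[0.32,-0.104,0.054,-0.0764,80],[0.4,-0.13,0.068,-0.0955,80],[0.48,-0.156,0.08,-0.1146,80],[0.548,-0.178,0.092,-0.1337,80],[0.614,-0.199,0.1032,-0.1493,80]]]' | python3 jog.py >/dev/null
echo '[[[0.072,-0.008,0.008,0,80],[0.144,-0.016,0.018,0,80],[0.216,-0.026,0.026,0,80],[0.288,-0.034,0.036,0,80],[0.36,-0.042,0.044,0,80],[0.426,-0.05,0.052,0,80],[0.49,-0.058,0.06,0,80],[0.4906,-0.0576,0.06,0,80]]]' | python3 jog.py
echo '[[[0,0,0.06,0,80],[0,0,0.12,0,80],[0,0,0.16,0,80],[0,0,0.16,0,80]]]' | python3 jog.py >/dev/null
python3 -c "
from h import *
plan((437,397,1,1.454)); crop(shot('top'),60,220,220,340,5,'c1')"
```

```text
clock: 2.35
ee_pos: [438.8, 398.3, 118.7]
ee_rot: [[0.118, 0.993, -0.001], [0.993, -0.118, 0.001], [0.001, -0.001, -1.0]]
wrist_force: [0.5, -0.2, -0.4]
opening: 80.2
grip_force: 0.0
at [437.7 392.7  35.8] 1.448 open 80.0 F [-0.1 -0.2  0.2] t 2.7
(437, 397, 1, 1.454) -> [ 4.2 -1.3 34.8] turn -0.006
```

View pics/c1.png

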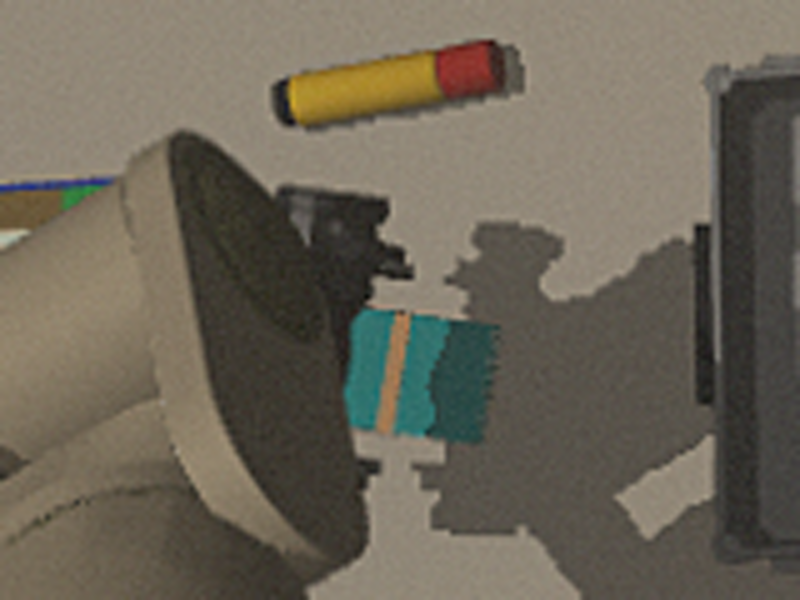

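The fingers straddle the stack on both sides, with cards visible at about (420,375) in the crop. Next I descend and grip.

Converted, 37 mm / 500 = 0.074, 32 mm / 500 = 0.064.

```bash
echo '[[[0.0084,-0.0026,0.04,0,80],[0.0084,-0.0026,0.064,0,80],[0.0084,-0.0026,0.074,0,80],[0.0084,-0.0026,0.074,0,80]]]' | python3 jog.py
echo '[[[0,0,0,0,50],[0,0,0,0,50],[0,0,0,0,50],[0,0,0,0,50],[0,0,0,0,50],[0,0,0,0,50]]]' | python3 jog.py
```

```text
clock: 3.07
ee_pos: [438.0, 398.8, 2.8]
ee_rot: [[0.12, 0.993, -0.001], [0.993, -0.12, -0.001], [-0.001, -0.001, -1.0]]
wrist_force: [-0.2, -1.0, 0.6]
opening: 79.9
grip_force: 0.0
clock: 3.57
ee_pos: [438.8, 399.7, 4.8]
ee_rot: [[0.12, 0.993, 0.002], [0.993, -0.12, 0.001], [0.001, 0.002, -1.0]]
wrist_force: [-0.5, -1.0, 5.5]
opening: 53.5
grip_force: 63.0
```

Converted, -130 mm / 500 = -0.26, -120 mm / 500 = -0.24.

```bash
echo '[[[0,0,-0.03,0,50],[0,0,-0.08,0,50],[0,0,-0.14,0,50],[0,0,-0.2,0,50],[0,0,-0.24,0,50],[0,0,-0.26,0,50],[0,0,-0.26,0,50]]]' | python3 jog.py
python3 -c "
from h import *
plan((464,141,134,1.607),(464,141,6,1.607))"
```

```text
clock: 4.15
ee_pos: [438.8, 399.9, 135.7]
ee_rot: [[0.12, 0.993, 0.004], [0.993, -0.12, 0.002], [0.003, 0.004, -1.0]]
wrist_force: [-0.6, 0.5, -1.7]
opening: 53.4
grip_force: 63.4
at [438.8 399.9 135.7] 1.451 open 53.4 F [-0.6  0.5 -1.7] t 4.2
(464, 141, 134, 1.607) -> [-254.    56.     1.7] turn -0.156
(464, 141, 6, 1.607) -> [  0.   0. 128.] turn 0.0
```

Converted, -254 mm / 500 = -0.508, -240 mm / 500 = -0.48, -0.156 rad / 3.1416 = -0.0497.

```bash
echo '[[[-0.05,0.012,0,-0.0064,50],[-0.12,0.026,0,-0.0127,50],[-0.2,0.044,0,-0.0191,50],[-0.28,0.062,0,-0.0286,50],[-0.36,0.08,0,-0.035,50],[-0.43,0.094,0,-0.0414,50],[-0.48,0.106,0,-0.0477,50],[-0.508,0.112,0,-0.0497,50]]]' | python3 jog.py>/dev/null
echo '[[[0,0,0,0,50],[0,0,0,0,50],[0,0,0.04,0,50],[0,0,0.09,0,50],[0,0,0.14,0,50],[0,0,0.17,0,50],[0,0,0.18,0,50],[0,0,0.18,0,50]]]' | python3 jog.py
python3 -c "
from h import *
plan((464,141,9,1.607)); crop(shot('top'),185,220,315,345,4.6,'c2')"
```

```text
clock: 5.48
ee_pos: [462.2, 141.3, 41.9]
ee_rot: [[-0.037, 0.999, -0.003], [0.999, 0.037, -0.0], [0.0, -0.003, -1.0]]
wrist_force: [-0.4, 0.2, -1.6]
opening: 53.2
grip_force: 63.3
at [462.2 141.3  41.9] 1.608 open 53.2 F [-0.4  0.2 -1.6] t 5.5
(464, 141, 9, 1.607) -> [-0.4  1.8 32.9] turn 0.001
```

View pics/c2.png

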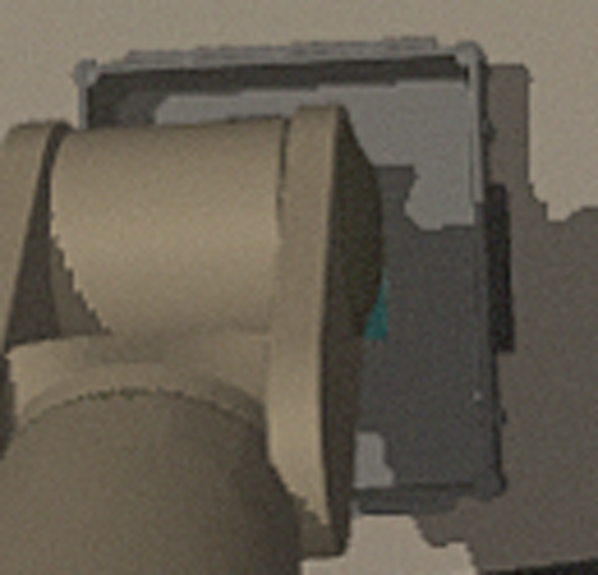

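The cards, a teal patch at about (378,310) in the crop, hang inside the box well clear of its walls. Next I lower to the floor and release.

Converted, 32 mm / 500 = 0.064, 30 mm / 500 = 0.06.

```bash
echo '[[[0,0.0036,0.024,0,50],[0,0.0036,0.048,0,50],[0,0.0036,0.06,0,50],[0,0.0036,0.064,0,50],[0,0.0036,0.064,0,50]]]' | python3 jog.py
echo '[[[0,0,0,0,72],[0,0,0,0,72],[0,0,0,0,72],[0,0,0,0,72],[0,0,-0.04,0,72],[0,0,-0.12,0,72],[0,0,-0.2,0,72],[0,0,-0.28,0,72]]]' | python3 jog.py
python3 -c "
from h import *
plan((455,-144,150,0),(455,-144,28,0),)"
```

```text
clock: 5.95
ee_pos: [465.1, 140.7, 11.5]
ee_rot: [[-0.036, 0.999, 0.0], [0.999, 0.036, 0.0], [0.0, 0.0, -1.0]]
wrist_force: [0.3, 0.5, -1.0]
opening: 53.4
grip_force: 63.3
clock: 6.62
ee_pos: [464.4, 140.5, 153.1]
ee_rot: [[-0.036, 0.999, -0.0], [0.999, 0.036, -0.0], [0.0, -0.0, -1.0]]
wrist_force: [1.1, -0.6, 0.3]
opening: 72.0
grip_force: 0.0
at [464.4 140.5 153.1] 1.607 open 72.0 F [ 1.1 -0.6  0.3] t 6.6
(455, -144, 150, 0) -> [-284.   -19.7    3.1] turn 1.607
(455, -144, 28, 0) -> [  0.   0. 122.] turn 0
```

Converted, -284 mm / 500 = -0.568, -252 mm / 500 = -0.504, 0.96 rad / 3.1416 = 0.3056.

```bash
echo '[[[-0.072,-0.004,0,0.0382,60],[-0.144,-0.01,0,0.0764,60],[-0.216,-0.014,0,0.1146,60],[-0.288,-0.02,0,0.1528,50],[-0.36,-0.024,0,0.191,50],[-0.432,-0.03,0,0.2292,50],[-0.504,-0.034,0,0.2674,50],[-0.568,-0.0394,0,0.3056,50]]]' | python3 jog.py>/dev/null
echo '[[[0,0,0,0.0382,50],[0,0,0,0.0764,50],[0,0,0,0.1146,50],[0,0,0,0.1528,50],[0,0,0,0.191,50],[0,0,0,0.2069,50],[0,0,0,0.2069,50]]]' | python3 jog.py
python3 -c "
from h import *
plan((455,-144,40,-.005)); im=shot('top'); shot('side','s3')
c=blob(im,(80,90,50),(100,255,255),(205,230,300,335)); w=np.array([plane('top',p[0],18)[:2] for p in c],np.float32); print(cv2.minAreaRect(w))
cv2.imwrite('pics/t3.png',im)"
```

```text
clock: 7.87
ee_pos: [455.4, -144.0, 151.3]
ee_rot: [[1.0, -0.005, 0.0], [-0.005, -1.0, -0.0], [0.0, 0.0, -1.0]]
wrist_force: [-0.6, 0.5, 0.5]
opening: 50.1
grip_force: 0.0
at [ 455.4 -144.   151.3] -0.005 open 50.1 F [-0.6  0.5  0.5] t 7.9
(455, -144, 40, -0.005) -> [ -0.4   0.  111.3] turn -0.0
((465.0052185058594, 136.78509521484375), (53.780555725097656, 83.7225341796875), 0.9699485898017883)
```

View pics/t3.png

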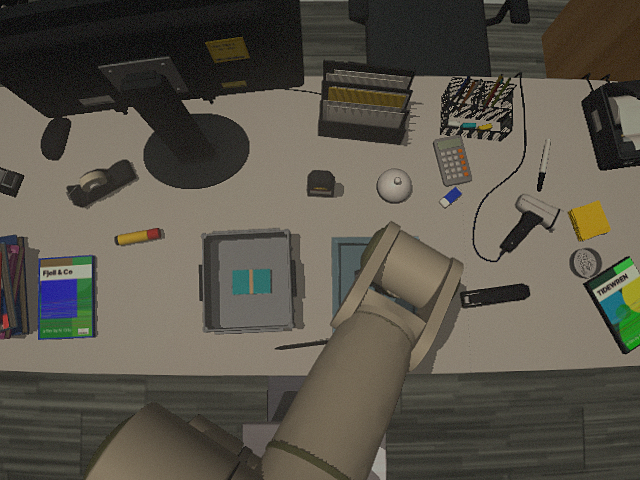

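The cards lie flat near the box centre, at about (251,281), and nothing else has moved. Next I grip the tray handle.

Converted, 121 mm / 500 = 0.242, 115 mm / 500 = 0.23.

```bash
echo '[[[0,0,0.07,0,50],[0,0,0.14,0,50],[0,0,0.2,0,50],[0,0,0.23,0,50],[0,0,0.242,0,50],[0,0,0.242,0,50]]]' | python3 jog.py
echo '[[[0,0,0,0,30],[0,0,0,0,5],[0,0,0,0,5],[0,0,0,0,5],[0,0,0,0,5],[0,0,0,0,5],[0,0,0,0,5],[0,0,0,0,5]]]' | python3 jog.py
```

```text
clock: 8.47
ee_pos: [455.0, -143.7, 29.4]
ee_rot: [[1.0, -0.002, -0.002], [-0.002, -1.0, 0.001], [-0.002, -0.001, -1.0]]
wrist_force: [0.1, -0.6, -0.5]
opening: 50.1
grip_force: 0.0
clock: 9.13
ee_pos: [456.1, -144.3, 31.4]
ee_rot: [[1.0, -0.003, 0.002], [-0.003, -1.0, -0.001], [0.002, 0.001, -1.0]]
wrist_force: [-0.6, 1.0, 6.2]
opening: 9.3
grip_force: 59.2
```

Converted, -120 mm / 500 = -0.24, -115 mm / 500 = -0.23.

```bash
echo '[[[0,0,-0.016,0,5],[0,0,-0.04,0,5],[0,0,-0.09,0,5],[0,0,-0.15,0,5],[0,0,-0.2,0,5],[0,0,-0.23,0,5],[0,0,-0.24,0,5],[0,0,-0.24,0,5]]]' | python3 jog.py
python3 -c "
from h import *
plan((464,141,150,.036))"
```

```text
clock: 9.8
ee_pos: [455.7, -144.1, 151.3]
ee_rot: [[1.0, -0.003, 0.002], [-0.003, -1.0, -0.001], [0.002, 0.001, -1.0]]
wrist_force: [0.8, 0.2, -3.8]
opening: 9.2
grip_force: 59.0
at [ 455.7 -144.1  151.3] -0.003 open 9.2 F [ 0.8  0.2 -3.8] t 9.8
(464, 141, 150, 0.036) -> [   7.4 -285.1    1.3] turn -0.039
```

Converted, -240 mm / 500 = -0.48, -215 mm / 500 = -0.43, -0.04 rad / 3.1416 = -0.0127.

```bash
echo '[[[0,-0.03,0,0,5],[0.002,-0.09,0,-0.0032,5],[0.004,-0.16,0,-0.0064,5],[0.006,-0.23,0,-0.0064,5],[0.008,-0.3,0,-0.0095,5],[0.01,-0.37,0,-0.0095,5],[0.012,-0.43,0,-0.0127,5],[0.014,-0.48,0,-0.0127,5]]]' | python3 jog.py>/dev/null
echo '[[[0,-0.04,0,0,5],[0,-0.07,0,0,5],[0,-0.084,0,0,5],[0.0008,-0.09,0,0,5],[0.0008,-0.09,0.04,0,5],[0.0008,-0.09,0.07,0,5],[0.0008,-0.09,0.07,0,5],[0.0008,-0.09,0.07,0,5]]]' | python3 jog.py
python3 -c "
from h import *
plan((464,141,150,.036)); t=shot('top'); s=shot('side')
crop(t,185,220,315,345,4.6,'c4');crop(s,270,180,420,330,3.9,'c5')"
```

```text
clock: 11.13
ee_pos: [461.7, 140.3, 114.7]
ee_rot: [[0.999, 0.036, -0.002], [0.036, -0.999, -0.0], [-0.002, 0.0, -1.0]]
wrist_force: [0.1, -0.6, -3.0]
opening: 9.4
grip_force: 58.9
at [461.7 140.3 114.7] 0.036 open 9.4 F [ 0.1 -0.6 -3. ] t 11.1
(464, 141, 150, 0.036) -> [  2.3  -0.6 -35.3] turn -0.0
```

View pics/c4.png

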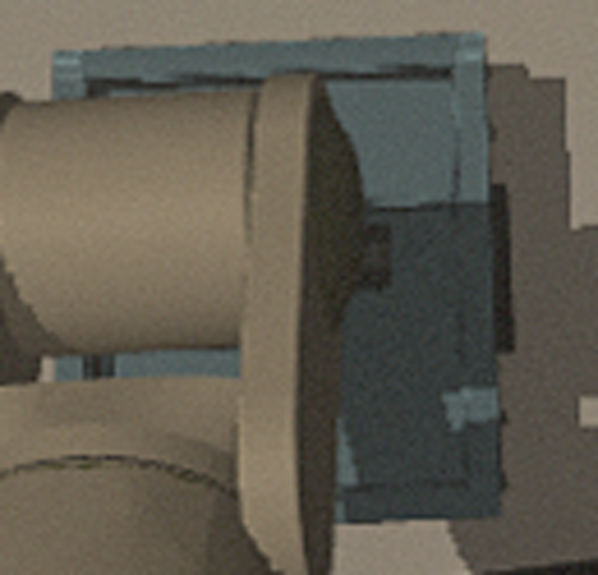

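View pics/c5.png

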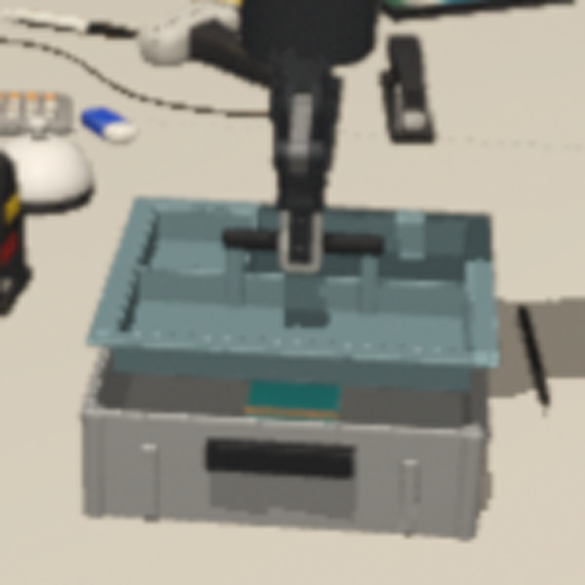

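The tray hangs level over the box. Its lip corners in the top crop are TL (53,50), TR (485,33) and BR (499,515). Next I check its centre against the box.

```bash
python3 - <<'E'
from h import *
C=lambda x,y:(185+(x+.5)/4.6-.5,220+(y+.5)/4.6-.5)
S=lambda x,y:(270+(x+.5)/3.9-.5,180+(y+.5)/3.9-.5)
for z in(105,109):
    a,b,c=[plane("top",C(*p),z)[:2] for p in((53,50),(485,33),(499,515))]
    print(z,a.round(1),b.round(1),c.round(1),"ctr",((a+c)/2).round(1),"size",np.linalg.norm(a-b).round(1),np.linalg.norm(b-c).round(1))
print("tri TL",tri(C(53,50),S(92,341)),"TR",tri(C(485,33),S(138,200)),"BR",tri(C(499,515),S(492,215)))
# box rim from clear picture t3: gray vs dark edges; side-view corners
b=cv2.imread("pics/t3.png"); crop(b,190,220,310,340,5,"b3")
E
```

```text
105 [566.5 243.4] [572.7  44.8] [355.9  38.5] ctr [461.2 141. ] size 198.7 216.9
109 [565.8 242.4] [572.   44.6] [356.1  38.3] ctr [460.9 140.3] size 197.9 216.0
tri TL (array([564. , 242.2, 108.5]), np.float64(3.8)) TR (array([571.9,  44.8, 104.8]), np.float64(1.6)) BR (array([355.8,  38.4, 107.3]), np.float64(0.5))
```

View pics/b3.png

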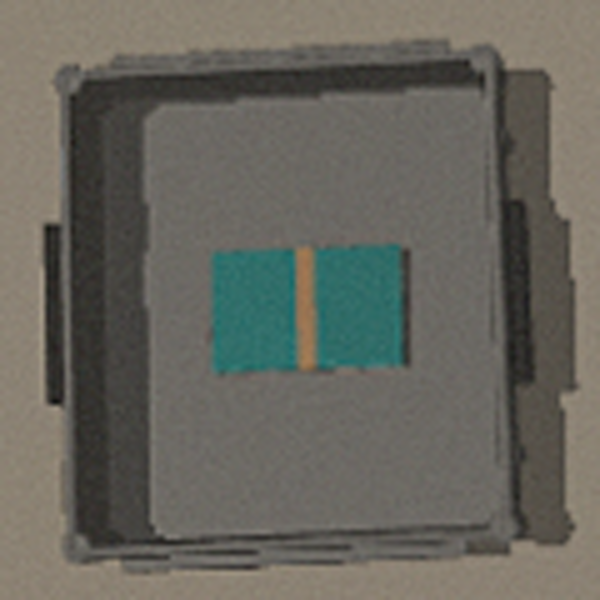

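The box rim's inner corners in this crop are about (78,82), (487,66), (499,527) and (80,540).

```bash
python3 - <<'E'
from h import *
C=lambda x,y:(190+(x+.5)/5-.5,220+(y+.5)/5-.5)
w=np.array([plane("top",C(*p),66)[:2] for p in((78,82),(487,66),(499,527),(80,540))])
print(w.round(1),w.mean(0).round(1))
w=np.array([plane("top",C(*p),66)[:2] for p in((62,70),(495,52),(514,535),(66,556))])
print(w.round(1),w.mean(0).round(1))
E
```

```text
[[560.9 233.2]
 [566.6  53.7]
 [368.2  48.4]
 [363.1 227.3]] [464.7 140.7]
[[566.3 240.4]
 [572.7  50.3]
 [364.8  42. ]
 [356.3 233.2]] [465.  141.5]
```

Converted, 33 mm / 500 = 0.066, 3.5 mm / 500 = 0.007.

```bash
echo '[[[0.007,-0.001,0,0,5],[0.007,-0.001,0.01,0,5],[0.007,-0.001,0.024,0,5],[0.007,-0.001,0.036,0,5],[0.007,-0.001,0.048,0,5],[0.007,-0.001,0.058,0,5],[0.007,-0.001,0.066,0,5],[0.007,-0.001,0.066,0,5]]]' | python3 jog.py
echo '[[[0,0,0.006,0,5],[0,0,0.01,0,5],[0,0,0.012,0,5],[0,0,0.012,0,5]]]' | python3 jog.py
```

```text
clock: 11.9
ee_pos: [465.0, 141.6, 81.2]
ee_rot: [[0.999, 0.037, -0.002], [0.037, -0.999, -0.0], [-0.002, 0.0, -1.0]]
wrist_force: [-1.1, 0.8, -2.7]
opening: 9.6
grip_force: 59.0
clock: 12.23
ee_pos: [465.4, 141.6, 76.0]
ee_rot: [[0.999, 0.037, -0.0], [0.037, -0.999, 0.0], [-0.0, -0.0, -1.0]]
wrist_force: [0.0, 0.6, -3.3]
opening: 9.4
grip_force: 59.0
```

```bash
echo '[[[0,0,0.002,0,5],[0,0,0.004,0,5],[0,0,0.004,0,5]]]' | python3 jog.py
echo '[[[0,0,0,0,20],[0,0,0,0,40],[0,0,0,0,40],[0,0,0,0,40],[0,0,-0.06,0,40],[0,0,-0.13,0,40],[0,0,-0.2,0,40],[0,0,-0.24,0,40]]]' | python3 jog.py
python3 -c "
from h import *
plan((427,-411,160,1.685),(427,-411,17,1.685))"
```

```text
clock: 12.48
ee_pos: [465.6, 141.6, 75.4]
ee_rot: [[0.999, 0.037, 0.001], [0.037, -0.999, -0.0], [0.001, 0.0, -1.0]]
wrist_force: [-6.6, -0.2, 11.9]
opening: 9.6
grip_force: 60.8
clock: 13.15
ee_pos: [466.3, 141.7, 197.7]
ee_rot: [[0.999, 0.037, 0.004], [0.037, -0.999, 0.0], [0.004, -0.0, -1.0]]
wrist_force: [0.4, 0.1, 0.2]
opening: 39.8
grip_force: 0.0
at [466.3 141.7 197.7] 0.037 open 39.8 F [0.4 0.1 0.2] t 13.2
(427, -411, 160, 1.685) -> [-59.7 550.9  37.7] turn -1.648
(427, -411, 17, 1.685) -> [  0.   0. 143.] turn 0.0
```

Converted, 275 mm / 500 = 0.55, 266 mm / 500 = 0.532, -0.84 rad / 3.1416 = -0.2674.

```bash
echo '[[[-0.008,0.076,0,-0.0382,50],[-0.016,0.152,0,-0.0764,50],[-0.024,0.228,0,-0.1146,50],[-0.032,0.304,0,-0.1528,50],[-0.04,0.38,0,-0.191,60],[-0.048,0.456,0,-0.2292,60],[-0.056,0.532,0,-0.2674,60],[-0.06,0.55,0,-0.2674,60]]]' | python3 jog.py >/dev/null
python3 -c "
from h import *
plan((427,-411,160,1.685),(427,-411,60,1.685))
for n in('top','side'):
    crop(shot(n),*((185,220,315,345,4.6) if n=='top' else (270,190,420,310,4)),'p_'+n)
a,b=cv2.imread('pics/p_top.png'),cv2.imread('pics/p_side.png'); o=np.zeros((575,800,3),np.uint8)
a=cv2.resize(a,(400,385)); b=cv2.resize(b,(400,320)); o[:385,:400]=a; o[:320,400:]=b; cv2.imwrite('pics/p.png',o[:385])"
```

```text
at [ 445.3 -136.6  194.2] 0.881 open 60.2 F [ 0.2 -0.2 -0.4] t 13.8
(427, -411, 160, 1.685) -> [-223.3  160.5   34.2] turn -0.804
(427, -411, 60, 1.685) -> [  0.   0. 100.] turn 0.0
```

View pics/p.png

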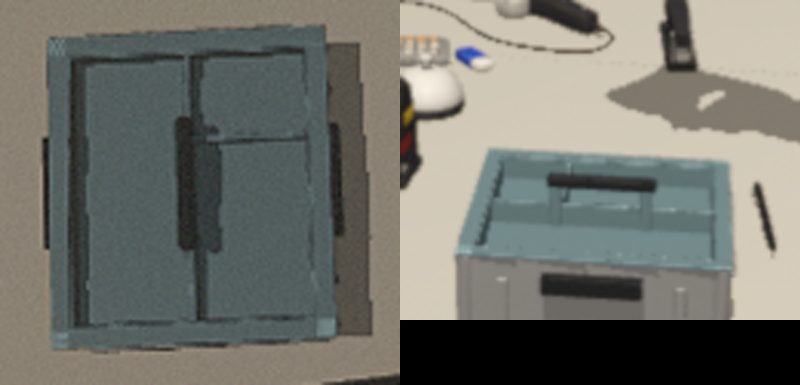

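The tray sits level on the rim on all sides, long compartment left. Its lip corners are at (48,38), (325,25), (334,337) and (52,349) in the crop.

The rows are not in the units I measure in: shifts go in shares of 500 mm and turns go in shares of pi rad. I convert before sending: -223 mm / 500 = -0.446, -196 mm / 500 = -0.392, -0.804 rad / 3.1416 = -0.2559.

```bash
python3 - <<'E'
from h import *
C=lambda x,y:(185+(x+.5)/3.077-.5,220+(y+.5)/3.077-.5)
w=np.array([plane("top",C(*p),69)[:2] for p in((48,38),(325,25),(334,337),(52,349))])
print(w.round(1),w.mean(0).round(1))
for n,p in dict(midpart_far=(193,58),midpart_near=(201,318)).items(): print(n,plane("top",C(*p),67).round(1))
print("cross part",plane("top",C(215,142),67).round(1),plane("top",C(305,138),67).round(1))
B=lambda x,y:(270+(x-400+.5)*150/400-.5,190+(y+.5)*150/400-.5)
print("lip tri", tri(C(48,38),B(457,254)),tri(C(52,349),B(733,269)),tri(C(334,337),B(729,162)),tri(C(325,25),B(490,150)))
E
echo '[[[-0.056,0.04,0.008,-0.035,60],[-0.112,0.08,0.016,-0.07,60],[-0.168,0.12,0.026,-0.105,60],[-0.224,0.16,0.034,-0.1401,60],[-0.28,0.2,0.042,-0.1751,60],[-0.336,0.24,0.052,-0.2101,60],[-0.392,0.282,0.06,-0.2451,60],[-0.446,0.321,0.068,-0.2559,60]]]' | python3 jog.py >/dev/null
echo '[[[0,0,0,0,60],[0,0,0.06,0,55],[0,0,0.12,0,55],[0,0,0.16,0,55],[0,0,0.16,0,55]]]' | python3 jog.py
python3 -c "
from h import *
plan((427,-411,17,1.685)); crop(shot('side'),330,160,430,230,6,'q')"
```

```text
[[569.3 243.6]
 [577.1  46.4]
 [359.5  40.1]
 [351.6 235.1]] [464.4 141.3]
midpart_far [554.5 140.   67. ]
midpart_near [372.7 132.1  67. ]
cross part [494.7 123.7  67. ] [497.1  60.5  67. ]
lip tri (array([568.3, 244. ,  66.8]), np.float64(2.8)) (array([351.6, 235.4,  67.5]), np.float64(0.1)) (array([359.4,  40.2,  67. ]), np.float64(0.0)) (array([576.2,  46.5,  65.7]), np.float64(2.8))
clock: 15.0
ee_pos: [425.4, -405.8, 76.0]
ee_rot: [[-0.109, 0.994, -0.004], [0.994, 0.109, 0.007], [0.007, -0.004, -1.0]]
wrist_force: [0.1, 0.1, -1.0]
opening: 55.2
grip_force: 0.0
at [ 425.4 -405.8   76. ] 1.68 open 55.2 F [ 0.1  0.1 -1. ] t 15.0
(427, -411, 17, 1.685) -> [-5.3  1.  59. ] turn -0.005
```

View pics/q.png

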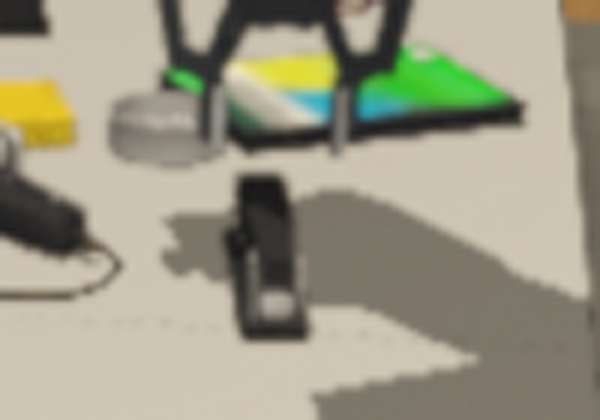

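The open fingers sit above the stapler and straddle its arm in the side view.

Converted, 53 mm / 500 = 0.106, 50 mm / 500 = 0.1.

```bash
echo '[[[-0.0106,0.002,0.04,0,55],[-0.0106,0.002,0.08,0,55],[-0.0106,0.002,0.1,0,55],[-0.0106,0.002,0.106,0,55],[-0.0106,0.002,0.106,0,55]]]' | python3 jog.py
echo '[[[0,0,0,0,20],[0,0,0,0,20],[0,0,0,0,20],[0,0,0,0,20],[0,0,0,0,20],[0,0,0,0,20]]]' | python3 jog.py
```

```text
clock: 15.47
ee_pos: [428.2, -413.5, 27.8]
ee_rot: [[-0.11, 0.994, 0.0], [0.994, 0.11, -0.0], [-0.0, 0.0, -1.0]]
wrist_force: [-0.4, 0.0, 0.2]
opening: 55.0
grip_force: 0.0
clock: 15.97
ee_pos: [428.4, -414.1, 28.8]
ee_rot: [[-0.11, 0.994, 0.001], [0.994, 0.11, -0.002], [-0.002, 0.001, -1.0]]
wrist_force: [-0.5, 0.2, 6.2]
opening: 24.7
grip_force: 59.2
```

Converted, 4.5 mm / 500 = 0.009.

```bash
echo '[[[0,0,0,0,45],[0,0,0,0,45],[0,0,0,0,45],[0,0,0.009,0,45],[0,0,0.009,0,45],[0,0,0.009,0,45]]]' | python3 jog.py
echo '[[[0,0,0,0,20],[0,0,0,0,20],[0,0,0,0,20],[0,0,0,0,20],[0,0,0,0,20],[0,0,0,0,20]]]' | python3 jog.py
```

```text
clock: 16.47
ee_pos: [427.8, -413.3, 22.2]
ee_rot: [[-0.11, 0.994, -0.0], [0.994, 0.11, 0.001], [0.001, -0.0, -1.0]]
wrist_force: [-0.0, -0.0, -0.2]
opening: 45.1
grip_force: 0.0
clock: 16.97
ee_pos: [428.0, -413.6, 22.9]
ee_rot: [[-0.11, 0.994, 0.0], [0.994, 0.11, -0.0], [-0.0, 0.0, -1.0]]
wrist_force: [-1.4, 0.5, 4.8]
opening: 25.0
grip_force: 59.1
```

```bash
echo '[[[0,0,-0.02,0,20],[0,0,-0.07,0,20],[0,0,-0.13,0,20],[0,0,-0.2,0,20],[0,0,-0.25,0,20],[0,0,-0.28,0,20],[0,0,-0.28,0,20]]]' | python3 jog.py
python3 -c "
from h import *
plan((445,-120,163,.85),(463,183,163,.036),(463,183,85,.036))"
```

```text
clock: 17.55
ee_pos: [428.7, -414.5, 166.5]
ee_rot: [[-0.11, 0.994, 0.004], [0.994, 0.11, -0.005], [-0.005, 0.003, -1.0]]
wrist_force: [-0.5, 0.1, -1.8]
opening: 24.7
grip_force: 59.3
at [ 428.7 -414.5  166.5] 1.681 open 24.7 F [-0.5  0.1 -1.8] t 17.6
(445, -120, 163, 0.85) -> [290.9  48.5   3.5] turn 0.831
(463, 183, 163, 0.036) -> [ 239.5 -186.5   -0. ] turn 0.814
(463, 183, 85, 0.036) -> [ 0.  0. 78.] turn 0.0
```

Converted, 290 mm / 500 = 0.58, 254 mm / 500 = 0.508, 0.831 rad / 3.1416 = 0.2645.

```bash
echo '[[[0.06,0.01,0,0.0255,20],[0.13,0.022,0,0.0605,20],[0.204,0.034,0,0.0955,20],[0.28,0.046,0,0.1305,20],[0.356,0.058,0,0.1655,20],[0.432,0.072,0,0.2005,20],[0.508,0.084,0,0.2355,20],[0.58,0.097,0,0.2645,20]]]' | python3 jog.py >/dev/null
echo '[[[0.056,-0.044,0,0.0318,20],[0.116,-0.09,0,0.0637,20],[0.176,-0.138,0,0.0955,20],[0.236,-0.184,0,0.1305,20],[0.296,-0.23,0,0.1655,20],[0.36,-0.28,0,0.2005,20],[0.424,-0.33,0,0.2355,20],[0.478,-0.372,0,0.2591,20]]]' | python3 jog.py >/dev/null
echo '[[[0,0,0,0,20],[0,0,0,0,20],[0,0,0,0,20]]]' | python3 jog.py
python3 -c "
from h import *
plan((463,183,100,.036),(463,183,72,.036)); im=shot('top'); cv2.imwrite('pics/st.png',im)"
```

```text
clock: 19.13
ee_pos: [461.4, 173.5, 161.7]
ee_rot: [[0.999, 0.038, -0.002], [0.038, -0.999, -0.0], [-0.002, 0.0, -1.0]]
wrist_force: [0.4, -0.3, -2.9]
opening: 24.9
grip_force: 59.6
at [461.4 173.5 161.7] 0.038 open 24.9 F [ 0.4 -0.3 -2.9] t 19.1
(463, 183, 100, 0.036) -> [ 2.  -9.4 61.7] turn 0.002
(463, 183, 72, 0.036) -> [ 0.  0. 28.] turn 0.0
```

Converted, 87 mm / 500 = 0.174, 84 mm / 500 = 0.168.

```bash
echo '[[[0.004,-0.0188,0.02,0,20],[0.004,-0.0188,0.06,0,20],[0.004,-0.0188,0.1,0,20],[0.004,-0.0188,0.13,0,20],[0.004,-0.0188,0.152,0,20],[0.004,-0.0188,0.168,0,20],[0.004,-0.0188,0.174,0,20],[0.004,-0.0188,0.174,0,20]]]' | python3 jog.py
echo '[[[0,0,0.004,0,20],[0,0,0.006,0,20],[0,0,0.006,0,20]]]' | python3 jog.py
```

```text
clock: 19.85
ee_pos: [463.4, 183.0, 75.0]
ee_rot: [[0.999, 0.036, -0.001], [0.036, -0.999, -0.0], [-0.001, 0.0, -1.0]]
wrist_force: [1.1, 0.0, -1.8]
opening: 24.6
grip_force: 59.6
clock: 20.1
ee_pos: [463.7, 183.3, 72.9]
ee_rot: [[0.999, 0.036, 0.001], [0.036, -0.999, 0.0], [0.001, -0.0, -1.0]]
wrist_force: [-0.5, -0.3, -2.2]
opening: 24.7
grip_force: 59.6
```

Converted, 2.5 mm / 500 = 0.005, 1 mm / 500 = 0.002.

```bash
echo '[[[0,0,0.002,0,20],[0,0,0.005,0,20],[0,0,0.005,0,20]]]' | python3 jog.py
echo '[[[0,0,0,0,32],[0,0,0,0,40],[0,0,0,0,40],[0,0,0,0,40],[0,0,-0.06,0,40],[0,0,-0.13,0,40],[0,0,-0.2,0,40],[0,0,-0.22,0,40]]]' | python3 jog.py
python3 -c "
from h import *
plan((570,407,140,1.71),(570,407,2,1.71))"
```

```text
clock: 20.35
ee_pos: [463.5, 183.2, 70.1]
ee_rot: [[0.999, 0.037, -0.0], [0.037, -0.999, -0.0], [-0.0, 0.0, -1.0]]
wrist_force: [0.4, 0.4, -1.7]
opening: 24.9
grip_force: 59.6
clock: 21.02
ee_pos: [465.3, 183.6, 185.2]
ee_rot: [[0.999, 0.037, 0.008], [0.037, -0.999, 0.001], [0.008, -0.001, -1.0]]
wrist_force: [2.2, -0.3, 0.9]
opening: 40.2
grip_force: 0.0
at [465.3 183.6 185.2] 0.037 open 40.2 F [ 2.2 -0.3  0.9] t 21.0
(570, 407, 140, 1.71) -> [ 112.8 -219.4   45.2] turn -1.673
(570, 407, 2, 1.71) -> [  0.   0. 138.] turn 0.0
```

Converted, -136 mm / 500 = -0.272, -116 mm / 500 = -0.232, -0.48 rad / 3.1416 = -0.1528.

```bash
echo '[[[0.016,-0.032,0,-0.0382,50],[0.032,-0.064,0,-0.0764,50],[0.048,-0.096,0,-0.1146,50],[0.064,-0.128,0,-0.1528,50],[0.08,-0.16,0,-0.191,50],[0.1,-0.196,0,-0.2292,50],[0.12,-0.232,0,-0.2674,50],[0.14,-0.272,0,-0.3056,50]]]' | python3 jog.py >/dev/null
python3 -c "
from h import *
plan((570,407,120,1.71),(570,407,2,1.71))"
```

```text
at [528.9 322.4 179.7] 1.002 open 49.8 F [-0.4 -0.3 -0.4] t 21.7
(570, 407, 120, 1.71) -> [ 93.4 -10.9  59.7] turn -0.708
(570, 407, 2, 1.71) -> [  0.   0. 118.] turn 0.0
```

Converted, 93 mm / 500 = 0.186, 85 mm / 500 = 0.17, -0.708 rad / 3.1416 = -0.2254.

```bash
echo '[[[0.036,-0.004,0.02,-0.0382,50],[0.072,-0.008,0.04,-0.0764,50],[0.108,-0.012,0.06,-0.1146,50],[0.144,-0.016,0.08,-0.1528,50],[0.17,-0.02,0.1,-0.191,50],[0.186,-0.022,0.12,-0.2254,50],[0.186,-0.022,0.12,-0.2254,50],[0.186,-0.022,0.12,-0.2254,50]]]' | python3 jog.py >/dev/null
echo '[[[0,0,0.04,0,50],[0,0,0.08,0,50],[0,0,0.1,0,50],[0,0,0.1,0,50],[0,0,0.1,0,50]]]' | python3 jog.py
python3 -c "
from h import *
plan((570,407,4,1.711)); t=shot('top'); cv2.imwrite('pics/g.png',t)
c=blob(t,(0,0,0),(180,255,48),(205,235,258,330)); w=np.array([plane('top',p[0],80)[:2] for p in c],np.float32); print('stapler',cv2.minAreaRect(w))
c=blob(t,(0,110,60),(35,255,255),(105,220,170,255));  print(cv2.boundingRect(c))"
```

```text
clock: 22.77
ee_pos: [570.0, 405.5, 71.0]
ee_rot: [[-0.132, 0.991, 0.0], [0.991, 0.132, 0.0], [0.0, 0.0, -1.0]]
wrist_force: [-0.6, 0.5, 0.2]
opening: 49.6
grip_force: 0.0
at [570.  405.5  71. ] 1.703 open 49.6 F [-0.6  0.5  0.2] t 22.8
(570, 407, 4, 1.711) -> [ 1.5  0.2 67. ] turn -0.008
stapler ((473.47882080078125, 159.57171630859375), (171.95550537109375, 90.65402221679688), 8.355015754699707)
(123, 228, 37, 15)
```

Converted, 70 mm / 500 = 0.14, 63 mm / 500 = 0.126, -0.008 rad / 3.1416 = -0.0025.

```bash
echo '[[[0.003,0,0.05,-0.0025,50],[0.003,0,0.1,-0.0025,50],[0.003,0,0.126,-0.0025,50],[0.003,0,0.14,-0.0025,50],[0.003,0,0.14,-0.0025,50],[0.003,0,0.14,-0.0025,50]]]' | python3 jog.py
echo '[[[0,0,0,0,15],[0,0,0,0,15],[0,0,0,0,15],[0,0,0,0,15],[0,0,0,0,15],[0,0,0,0,15]]]' | python3 jog.py
```

```text
clock: 23.32
ee_pos: [570.3, 407.5, 1.5]
ee_rot: [[-0.141, 0.99, 0.002], [0.99, 0.141, 0.001], [0.001, 0.002, -1.0]]
wrist_force: [-0.3, 0.1, 0.6]
opening: 50.0
grip_force: 0.0
clock: 23.82
ee_pos: [570.4, 407.6, 1.9]
ee_rot: [[-0.141, 0.99, 0.003], [0.99, 0.141, 0.001], [0.001, 0.003, -1.0]]
wrist_force: [-1.0, -1.2, 6.8]
opening: 23.1
grip_force: 58.7
```

Converted, -150 mm / 500 = -0.3, -135 mm / 500 = -0.27.

```bash
echo '[[[0,0,-0.02,0,15],[0,0,-0.07,0,15],[0,0,-0.14,0,15],[0,0,-0.21,0,15],[0,0,-0.27,0,15],[0,0,-0.3,0,15],[0,0,-0.3,0,15]]]' | python3 jog.py
python3 -c "
from h import *
plan((500,250,152,.87),(433.4,98,152,.036),(433.4,98,60,.036))"
```

```text
clock: 24.4
ee_pos: [570.9, 407.9, 155.6]
ee_rot: [[-0.141, 0.99, 0.007], [0.99, 0.141, 0.004], [0.002, 0.008, -1.0]]
wrist_force: [-0.4, 0.2, -0.5]
opening: 23.2
grip_force: 58.6
at [570.9 407.9 155.6] 1.713 open 23.2 F [-0.4  0.2 -0.5] t 24.4
(500, 250, 152, 0.87) -> [-146.3  -92.5    3.6] turn 0.843
(433.4, 98, 152, 0.036) -> [-159.1   47.1   -0. ] turn 0.834
(433.4, 98, 60, 0.036) -> [ 0.  0. 92.] turn 0.0
```

Converted, -146 mm / 500 = -0.292, -128 mm / 500 = -0.256, 0.843 rad / 3.1416 = 0.2683.

```bash
echo '[[[-0.032,-0.02,0,0.0318,15],[-0.07,-0.044,0,0.0637,15],[-0.108,-0.068,0,0.0987,15],[-0.146,-0.092,0,0.1337,15],[-0.184,-0.116,0,0.1687,15],[-0.22,-0.14,0,0.2037,15],[-0.256,-0.162,0,0.2387,15],[-0.292,-0.184,0,0.2683,15]]]' | python3 jog.py >/dev/null
echo '[[[-0.04,0.012,0,0.0318,15],[-0.08,0.024,0,0.0668,15],[-0.12,0.036,0,0.1019,15],[-0.16,0.048,0,0.1369,15],[-0.2,0.06,0,0.1719,15],[-0.24,0.072,0,0.2069,15],[-0.28,0.084,0,0.2419,15],[-0.318,0.094,0,0.2655,15]]]' | python3 jog.py >/dev/null
echo '[[[0,0,0,0,15],[0,0,0,0,15],[0,0,0,0,15]]]' | python3 jog.py >/dev/null
python3 -c "
from h import *
plan((433.4,98,60,.036))"
```

```text
at [432.5  98.2 149.8] 0.037 open 22.7 F [-0.4  0.8 -0.4] t 26.0
(433.4, 98, 60, 0.036) -> [ 0.9  0.2 89.8] turn 0.001
```

Converted, 94 mm / 500 = 0.188, 90 mm / 500 = 0.18.

```bash
echo '[[[0.002,0,0.04,0,15],[0.002,0,0.09,0,15],[0.002,0,0.13,0,15],[0.002,0,0.16,0,15],[0.002,0,0.18,0,15],[0.002,0,0.188,0,15],[0.002,0,0.188,0,15]]]' | python3 jog.py
echo '[[[0,0,0.004,0,15],[0,0,0.008,0,15],[0,0,0.008,0,15],[0,0,0.008,0,15]]]' | python3 jog.py
```

```text
clock: 26.57
ee_pos: [433.1, 98.5, 55.3]
ee_rot: [[0.999, 0.037, -0.002], [0.037, -0.999, 0.0], [-0.002, -0.0, -1.0]]
wrist_force: [0.4, 0.8, -0.4]
opening: 22.9
grip_force: 58.5
clock: 26.9
ee_pos: [433.7, 98.0, 52.5]
ee_rot: [[0.999, 0.036, 0.001], [0.036, -0.999, 0.0], [0.001, 0.0, -1.0]]
wrist_force: [-0.9, -0.4, -0.1]
opening: 22.9
grip_force: 58.5
```

Converted, 2.5 mm / 500 = 0.005, 1 mm / 500 = 0.002.

```bash
echo '[[[0,0,0.002,0,15],[0,0,0.005,0,15],[0,0,0.005,0,15]]]' | python3 jog.py
echo '[[[0,0,0,0,24],[0,0,0,0,27],[0,0,0,0,30],[0,0,0,0,35],[0,0,0,0,35],[0,0,-0.03,0,35],[0,0,-0.1,0,35],[0,0,-0.18,0,35]]]' | python3 jog.py
echo '[[[0,0,-0.06,0,35],[0,0,-0.12,0,35],[0,0,-0.16,0,35]]]' | python3 jog.py >/dev/null
python3 -c "
from h import *
plan((640,-21.5,220,1.527),(684.5,-21.5,220,1.527),(684.5,-21.5,57,1.527))"
```

```text
clock: 27.15
ee_pos: [433.7, 98.0, 49.8]
ee_rot: [[0.999, 0.035, 0.001], [0.035, -0.999, 0.0], [0.001, -0.0, -1.0]]
wrist_force: [-0.8, 0.4, 2.0]
opening: 22.9
grip_force: 59.5
clock: 27.82
ee_pos: [432.0, 98.3, 139.3]
ee_rot: [[0.999, 0.036, -0.005], [0.036, -0.999, 0.001], [-0.005, -0.001, -1.0]]
wrist_force: [0.1, -0.2, -0.0]
opening: 34.9
grip_force: 0.0
at [433.7  98.3 222.4] 0.036 open 35.0 F [0.7 0.3 0.8] t 28.1
(640, -21.5, 220, 1.527) -> [201.9 127.1   2.4] turn -1.491
(684.5, -21.5, 220, 1.527) -> [ 1.9 44.5 -0. ] turn 0.0
(684.5, -21.5, 57, 1.527) -> [  0.   0. 163.] turn 0.0
```

Converted, 137 mm / 500 = 0.274, 120 mm / 500 = 0.24, -0.96 rad / 3.1416 = -0.3056.

```bash
echo '[[[0.034,0.02,0,-0.0382,60],[0.068,0.042,0,-0.0764,60],[0.102,0.064,0,-0.1146,60],[0.136,0.086,0,-0.1528,60],[0.17,0.108,0,-0.191,60],[0.204,0.128,0,-0.2292,60],[0.24,0.15,0,-0.2674,60],[0.274,0.172,0,-0.3056,60]]]' | python3 jog.py >/dev/null
echo '[[[0,0,0,-0.0382,60],[0,0,0,-0.0764,60],[0,0,0,-0.1146,60],[0,0,0,-0.1528,60],[0,0,0,-0.169,60],[0,0,0,-0.169,60]]]' | python3 jog.py >/dev/null
python3 -c "
from h import *
plan((684.5,-21.5,180,1.527),(684.5,-21.5,57,1.527))
t=shot('top'); s=shot('side'); o=np.hstack([cv2.resize(t[225:345,190:310],(400,400)),cv2.resize(s[180:300,270:420],(400,320)).copy().__class__((0,)) if 0 else cv2.copyMakeBorder(cv2.resize(s[180:300,270:420],(400,320)),0,80,0,0,0)]); cv2.imwrite('pics/k.png',o)
for n,z,lo,hi in(('glue',59,(0,110,60),(35,255,255)),):
    c=blob(t,lo,hi,(205,235,300,335)); w=np.array([plane('top',p[0],z)[:2] for p in c],np.float32); print(n,cv2.minAreaRect(w))"
```

```text
at [573.3  17.2 219.2] 1.529 open 60.0 F [0.2 0.9 0.7] t 29.2
(684.5, -21.5, 180, 1.527) -> [-34.  112.8  39.2] turn 0.002
(684.5, -21.5, 57, 1.527) -> [  0.   0. 123.] turn 0.0Traceback (most recent call last):
  File "<string>", line 6, in <module>
    c=blob(t,lo,hi,(205,235,300,335)); w=np.array([plane('top',p[0],z)[:2] for p in c],np.float32); print(n,cv2.minAreaRect(w))
  File "h.py", line 24, in blob
    c=max(cv2.findContours(m,cv2.RETR_EXTERNAL,cv2.CHAIN_APPROX_NONE)[0],key=cv2.contourArea)+np.array([x0,y0]); return c
      ~~~^^^^^^^^^^^^^^^^^^^^^^^^^^^^^^^^^^^^^^^^^^^^^^^^^^^^^^^^^^^^^^^^^^^^^^^^^^^^^^^^^^^^
ValueError: max() iterable argument is empty
```

Converted, 112.8 mm / 500 = 0.2256, 110 mm / 500 = 0.22.

```bash
echo '[[[-0.012,0.04,0.012,0,60],[-0.024,0.08,0.024,0,60],[-0.036,0.12,0.04,0,60],[-0.048,0.16,0.056,0,60],[-0.06,0.196,0.07,0,60],[-0.068,0.22,0.078,0,60],[-0.068,0.2256,0.078,0,60],[-0.068,0.2256,0.078,0,60]]]' | python3 jog.py 
python3 -c "
from h import *
plan((684.5,-21.5,57,1.527))
t=shot('top'); s=shot('side')
for n,im,roi,z in(('top',t,(205,235,300,335),59),('side',s,(280,200,410,300),59),('side',s,(250,210,284,270),60)):
  for nm,lo,hi in(('yel',(18,110,60),(35,255,255)),('red',(0,110,60),(8,255,255))):
    try: c=blob(im,lo,hi,roi); w=np.array([plane(n,p[0],z)[:2] for p in c],np.float32); print(n,nm,cv2.boundingRect(c),cv2.contourArea(c),np.round(cv2.minAreaRect(w)[:2],0).tolist())
    except Exception: print(n,nm,'none')"
```

```text
clock: 30.0
ee_pos: [684.7, -22.0, 179.9]
ee_rot: [[0.046, 0.999, -0.001], [0.999, -0.046, 0.0], [0.0, -0.001, -1.0]]
wrist_force: [-0.3, 0.5, 0.3]
opening: 60.0
grip_force: 0.0
at [684.7 -22.  179.9] 1.525 open 60.0 F [-0.3  0.5  0.3] t 30.0
(684.5, -21.5, 57, 1.527) -> [  0.5  -0.2 122.9] turn -0.002
top yel (297, 319, 3, 1) 0.0 [[381.0, 30.0], [4.0, 0.0]]
top red none
side yel (341, 257, 32, 10) 117.0 [[442.0, 94.0], [72.0, 47.0]]
side red (373, 258, 12, 11) 90.5 [[391.0, 96.0], [26.0, 53.0]]
side yel (271, 229, 5, 8) 16.5 [[669.0, -34.0], [10.0, 45.0]]
side red (270, 240, 5, 8) 16.0 [[657.0, 33.0], [9.0, 42.0]]
```

Converted, 122 mm / 500 = 0.244, 118 mm / 500 = 0.236.

```bash
echo '[[[0,0,0.04,0,60],[0,0,0.1,0,60],[0,0,0.16,0,60],[0,0,0.21,0,60],[0,0,0.236,0,60],[0,0,0.244,0,60],[0,0,0.244,0,60]]]' | python3 jog.py 
echo '[[[0,0,0,0,45],[0,0,0,0,25],[0,0,0,0,25],[0,0,0,0,25],[0,0,0,0,25],[0,0,0,0,25]]]' | python3 jog.py
```

```text
clock: 30.68
ee_pos: [684.6, -21.9, 59.0]
ee_rot: [[0.044, 0.999, -0.0], [0.999, -0.044, 0.0], [0.0, -0.0, -1.0]]
wrist_force: [-0.8, -0.1, 0.2]
opening: 60.1
grip_force: 0.0
clock: 31.18
ee_pos: [685.5, -22.3, 60.9]
ee_rot: [[0.044, 0.999, 0.003], [0.999, -0.044, -0.001], [-0.001, 0.003, -1.0]]
wrist_force: [-1.7, 1.2, 5.7]
opening: 34.1
grip_force: 59.9
```

Converted, -125 mm / 500 = -0.25, -115 mm / 500 = -0.23.

```bash
echo '[[[0,0,-0.02,0,25],[0,0,-0.06,0,25],[0,0,-0.12,0,25],[0,0,-0.18,0,25],[0,0,-0.23,0,25],[0,0,-0.25,0,25],[0,0,-0.25,0,25]]]' | python3 jog.py
python3 -c "
from h import *
plan((531.4,101.2,186,1.607))"
```

```text
clock: 31.77
ee_pos: [685.5, -22.2, 186.9]
ee_rot: [[0.044, 0.999, 0.005], [0.999, -0.044, -0.001], [-0.001, 0.005, -1.0]]
wrist_force: [0.8, -0.8, -1.9]
opening: 33.8
grip_force: 59.9
at [685.5 -22.2 186.9] 1.527 open 33.8 F [ 0.8 -0.8 -1.9] t 31.8
(531.4, 101.2, 186, 1.607) -> [ 116.5 -159.4    0.9] turn -0.08
```

Converted, -159.4 mm / 500 = -0.3188, -155 mm / 500 = -0.31, -0.08 rad / 3.1416 = -0.0255.

```bash
echo '[[[0.016,-0.02,0,0,25],[0.048,-0.064,0,-0.0064,25],[0.088,-0.12,0,-0.0095,25],[0.128,-0.176,0,-0.0127,25],[0.168,-0.23,0,-0.0191,25],[0.204,-0.28,0,-0.0223,25],[0.226,-0.31,0,-0.0255,25],[0.233,-0.3188,0,-0.0255,25]]]' | python3 jog.py >/dev/null
echo '[[[0,0,0,0,25],[0,0,0,0,25],[0,0,0.04,0,25],[0,0,0.07,0,25],[0,0,0.08,0,25],[0,0,0.08,0,25],[0,0,0.08,0,25]]]' | python3 jog.py
python3 -c "
from h import *
plan((531.4,101.2,118,1.607),(531.4,101.2,109,1.607)); t=shot('top'); s=shot('side')
o=np.hstack([cv2.resize(t[230:330,200:300],(400,400),interpolation=2),cv2.resize(s[190:290,290:390],(400,400),interpolation=2)]); cv2.imwrite('pics/k2.png',o)"
```

```text
clock: 33.02
ee_pos: [531.2, 100.8, 143.8]
ee_rot: [[-0.035, 0.999, 0.0], [0.999, 0.035, -0.0], [-0.0, 0.0, -1.0]]
wrist_force: [0.4, -0.2, -1.5]
opening: 33.9
grip_force: 60.0
at [531.2 100.8 143.8] 1.606 open 33.9 F [ 0.4 -0.2 -1.5] t 33.0
(531.4, 101.2, 118, 1.607) -> [ 0.4  0.2 25.8] turn -0.001
(531.4, 101.2, 109, 1.607) -> [0. 0. 9.] turn 0.0
```

Converted, 25 mm / 500 = 0.05, 21 mm / 500 = 0.042.

```bash
echo '[[[0,0,0.012,0,25],[0,0,0.024,0,25],[0,0,0.034,0,25],[0,0,0.042,0,25],[0,0,0.05,0,25],[0,0,0.05,0,25]]]' | python3 jog.py
echo '[[[0,0,0.006,0,25],[0,0,0.012,0,25],[0,0,0.016,0,25],[0,0,0.016,0,25]]]' | python3 jog.py
```

```text
clock: 33.62
ee_pos: [530.2, 101.4, 117.7]
ee_rot: [[-0.036, 0.999, -0.001], [0.999, 0.036, 0.0], [0.0, -0.001, -1.0]]
wrist_force: [-0.4, 0.1, -1.0]
opening: 33.7
grip_force: 60.0
clock: 33.95
ee_pos: [530.4, 101.4, 110.2]
ee_rot: [[-0.036, 0.999, -0.001], [0.999, 0.036, 0.0], [0.0, -0.001, -1.0]]
wrist_force: [0.7, -1.0, -1.2]
opening: 33.9
grip_force: 60.0
```

Converted, 2 mm / 500 = 0.004, 1 mm / 500 = 0.002.

```bash
echo '[[[0,0,0.002,0,25],[0,0,0.004,0,25],[0,0,0.004,0,25]]]' | python3 jog.py; echo '[[[0,0,0.002,0,25],[0,0,0.002,0,25]]]' | python3 jog.py
```

```text
clock: 34.2
ee_pos: [530.5, 101.3, 108.5]
ee_rot: [[-0.036, 0.999, -0.0], [0.999, 0.036, 0.0], [0.0, -0.0, -1.0]]
wrist_force: [0.5, -0.3, -0.9]
opening: 33.8
grip_force: 60.0
clock: 34.37
ee_pos: [530.7, 101.4, 107.9]
ee_rot: [[-0.036, 0.999, 0.0], [0.999, 0.036, 0.0], [-0.0, 0.0, -1.0]]
wrist_force: [-1.1, 0.0, 1.6]
opening: 34.1
grip_force: 60.3
```

Contact came at the expected height. Next I release, lift straight up and swing clear to the right.

Converted, -130 mm / 500 = -0.26, -95 mm / 500 = -0.19.

```bash
echo '[[[0,0,0,0,38],[0,0,0,0,42],[0,0,0,0,50],[0,0,0,0,50],[0,0,-0.04,0,50],[0,0,-0.11,0,50],[0,0,-0.19,0,50],[0,0,-0.26,0,50]]]' | python3 jog.py
echo '[[[-0.07,0,0,0,50],[-0.14,0,0,0,50],[-0.22,0.02,0,0,50],[-0.3,0.04,0,0,50],[-0.38,0.04,0,0,50],[-0.46,0.04,0,0,50],[-0.54,0.04,0,0,50],[-0.6,0.04,0,0,50]]]' | python3 jog.py >/dev/null
echo '[[[0,0,0,0,50],[0,0,0,0,50]]]' | python3 jog.py
python3 -c "
from h import *
t=shot('top'); s=shot('side')
o=np.hstack([cv2.resize(t[230:330,200:300],(400,400),interpolation=2),cv2.resize(s[190:315,280:405],(400,400),interpolation=2)])
b=np.hstack([cv2.resize(t[150:345,80:440],(369,200)),cv2.resize(s[160:340,240:440],(222,200))]); o=np.vstack([o,cv2.copyMakeBorder(b,0,0,0,800-b.shape[1],0)]); cv2.imwrite('pics/fin.png',o)"
```

```text
clock: 35.03
ee_pos: [530.4, 101.4, 239.9]
ee_rot: [[-0.036, 0.999, 0.001], [0.999, 0.036, -0.0], [-0.0, 0.001, -1.0]]
wrist_force: [-0.1, 0.3, -0.4]
opening: 49.8
grip_force: 0.0
clock: 35.87
ee_pos: [561.0, -199.0, 237.2]
ee_rot: [[-0.033, 0.999, -0.001], [0.999, 0.033, 0.0], [0.001, -0.0, -1.0]]
wrist_force: [0.6, 0.1, 0.2]
opening: 50.1
grip_force: 0.0
```

View pics/fin.png

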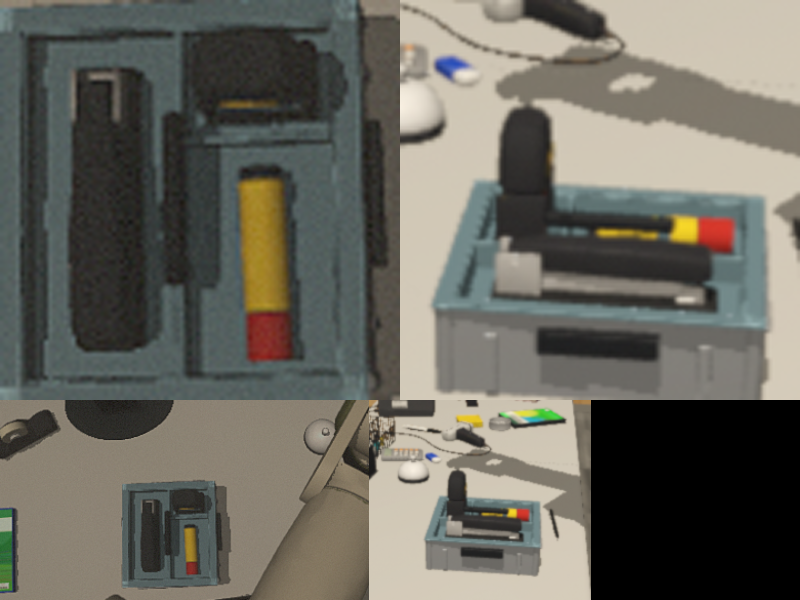

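The final view shows the tray level. The stapler stands in the long left compartment (110,210), the stamp is upright in the far right one (255,75), and the glue lies in the near right one (268,265). The bell is undisturbed and the arm is clear.

```bash
python3 -c "
from station import ctrl
print(ctrl.hand_in())"
```

```text
the job is handed in; nothing more can be done
None
```

The kit is packed as asked and handed in at about 36 s on the robot's clock: cards flat in the box, tray level on the rim, stapler, glue stick and date stamp in their compartments, and the bell left where it was.

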